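Roll a pipe stub into a V-block and slide it up to the stop

TASK

Without grasping or lifting it, push the plain pipe stub with the fingers so that it rolls slowly along the bench, up the ramp and into the V-block, where it should lie fully down in the V. Then push on its end to slide it gently along the V until it rests against the upright stop plate, and leave it there. Do not knock it away at speed, ram the stop or disturb the other things on the bench.

Things in the scene. Friction and masses are not known exactly. Their poses are not given: they have to be found in the camera images.
- tube: plain steel pipe stub without flanges, 40 mm outside diameter, 120 mm long, about 0.4 kg, lying on its side. Origin at its middle, on its axis (20 mm above the bench at the start); its own y axis is the pipe's axis, x and z turn with it as it rolls. Smooth (friction about 0.25); it rolls easily and coasts a few mm after a slow push; its ends are closed, flat and dark
- tube_end_a (a point): centre of the end face of the pipe at its own +y
- tube_end_b (a point): centre of the end face of the pipe at its own -y
- vblock: low aluminium V-block fixed to the bench, 140 mm long along its y axis; the V runs along y. Origin at bench height on the V's bottom line, mid-length. +x is the direction in which the pipe rolls in: the pipe starts on the -x side, its middle 120 to 240 mm from the V's bottom and within 12 mm of mid-length, up to 0.25 rad askew
- vseat (a point): where the axis of a seated pipe passes: over the V's bottom line, mid-length, 22 mm above the bench. The far flank of the V rises beyond it at 25 degrees to a height of 19 mm, 40 mm further along the block's +x, backed by a wall 24 mm high ending at x = 52 mm. All is open above
- vcrest (a point): middle of the low crest on the V's near side, 7 mm high, 15 mm before the V's bottom (block x = -15 mm). A straight ramp leads up to it from bench height at block x = -50 mm; past it the near flank falls straight to the V's bottom
- stop: upright steel stop plate fixed to the bench just beyond one end of the V-block (at the block's +y end or its -y end, it changes), 50 mm wide across the V, 12 mm thick along the V, 60 mm tall. Origin at the centre of its underside
- stop_mid (a point): point in the middle of the stop plate's thickness, 22 mm above the bench, level with the axis of a seated pipe: the plate's faces lie 6 mm either side of it along the V, so a pipe touching the plate has its middle 66 mm from this point
- foot: low steel plate, 50 x 12 mm and 5 mm tall (screw heads to 7 mm), fixed to the bench beyond the V-block's other end: the empty foot of a second stop, not used
- board1: green circuit board, 30 x 55 mm and 10 mm tall, beside the pipe's path on the side of the V-block's -y end; a bystander
- board2: green circuit board, 30 x 55 mm and 10 mm tall, beside the pipe's path on the side of the V-block's +y end; a bystander
- board3: another such board beside it, further from the V-block; a bystander
- nipple: steel pipe piece with a flange at either end, 55 mm wide, 70 mm tall, standing upright behind the V-block; a bystander
- driver: screwdriver, 180 mm long, lying behind the V-block; a bystander
- mug: white mug, 80 mm wide, 95 mm tall; a bystander
- reel: flat black reel, 170 mm wide, 18 mm thick, lying flat; a bystander

How it is judged:
On the way:
1. the pipe lies fully down in the V (x of tube in the frame of vblock between -0.004 and 0.004 m and z of tube in the frame of vblock between 0.019 and 0.0245 m and angle between the y axis of tube and the y axis of vblock, either way round below 0.06 rad), for 0.2 s.
At the end, for the whole second after the job is handed in: the pipe lies in the V (its axis within 4 mm of the V's middle line, within 0.06 rad of its direction, 19 to 24.5 mm above the bench), its end within about 3 mm of the stop plate, at rest (all of step 1 and linear speed of tube below 0.02 m/s and angular speed of tube below 0.5 rad/s and distance between tube and stop_mid below 0.0695 m); the robot touches nothing.
It fails at once if the pipe is lifted (its middle more than 38 mm above the bench, or more than 31 mm and carried by the fingers alone) (height (world z) of tube above 0.038 m or (contact force between tube and the fingers above 1 N and height (world z) of tube above 0.031 m and contact force between tube and vblock below 0.02 N)).
It fails at once if one end of the pipe is lifted or it is stood up (axis more than 0.3 rad from level) (angle between tube's own y axis and vertical below 1.27 rad).
It fails at once if the pipe is knocked along at more than 0.5 m/s (linear speed of tube above 0.5 m/s).
It fails at once if the pipe is rammed on the stop plate with more than 40 N (contact force between tube and stop above 40 N).
It fails at once if a bystander is moved more than 25 mm (distance of any of board1, board2, board3, nipple, driver, mug, reel from where it was at the start of the episode above 0.025 m).
It also fails if it takes over 64 s, if anything falls off the work surface, if the arm or the gripper's body presses on something with over 40 N, if the wrist force passes 120 N, or if a joint passes its speed limit or range.

ROBOT

A 6-joint arm with a two-finger parallel gripper is mounted at the origin on the work surface. World frame = base frame: x ahead of the robot, y to its left, z up, the work surface at z = 0. Lengths are in m, angles in rad, forces in N, time in s.
With the tool pointing down it reaches from about 0.375 to 0.75 m from the base axis. Payload 9 kg.
Tool frame: the origin (TCP) lies at the very end of the fingers, on their centre line; the grasp point (between the pads) lies 19 mm behind it; z points along the fingers, y is the line along which they close (so a half turn about z gives the same grasp; the last joint's range is limited). The gripper opens to 85 mm and grips with 20 to 120 N. Pads are 22 mm wide; open, the fingers measure 114 mm over their backs; the gripper's body (76 mm by 85 mm) begins 54 mm behind the grasp point. The pads swing forward as they close: fully open they stand 13 mm farther back than shut.
Start: joints at [-1.533, 0.104, 0.097, 1.564, 0, 1.353], TCP at [0.152, -0.581, 0.211] pointing down, gripper open.
Joint ranges: [-2.99, 2.99], [-0.84, 1.86], [-1.1, 1.16], [-1.84, 2.11], [-1.51, 1.56], [-3.14, 3.14]. Speed limits (rad/s): [2.22, 2.22, 2.57, 3.14, 3.14, 3.14].

INTERFACE

Orientations are given as [roll, pitch, yaw] about the fixed x, y, z axes, in that order (R = Rz(yaw) Ry(pitch) Rx(roll)).
In Python, from plant import observe, capture, close_job gives the robot as it stands.
- The arm moves only by the tool play_rows, never from a script. Its argument "plan" is a list that holds one entry, the list of rows, each a list of 6 numbers: the shift along the tool's x, y, z as a fraction of full scale, then the turn, a rotation vector about the tool's x, y, z as a fraction of full scale. A call has 1 to 12 rows; each row is the pose to reach, as a shift and turn from the pose commanded when the call began, along the tool's axes at that moment, turning the shorter way round; what a row does not reach only later rows make up. Full scale, the value 1, is 80 mm for a shift and 2 pi rad for a turn. A row lasts 1/12 s, in which the tool goes at most 41.7 mm and 7.16 degrees, less where a joint would pass 70% of its speed; a pose out of reach is approached as far as the arm can. A call with a number of a shift or a turn outside -1 to 1 is refused whole. A call with a gripper value outside its range is refused whole. "jaw" is the opening, from 0 (shut) to 1 (fully open), set as the call begins (left out, the last holds). The fingers move at their own pace and stop on an object; "grip_force" is the grip in N (left out, the last holds). Time passes only in rows, so rows that repeat a pose let the fingers close. It gives the time, the measured TCP pose, the force, the opening and the grip force at its end, in the units of the state.
- observe(): the state, without advancing time (a new reading comes with each control period).
- capture(name): name is "side" or "top" or "wrist"; returns a dict with "color" (400x640x3 uint8, blue, green, red), "z_map" (400x640 float32, m along the optical axis (not along the pixel's ray), 0 where there is no reading), "camera_matrix" (3x3 intrinsics, pixels), "distortion" ([k1, k2, p1, p2, k3] as OpenCV has them; the pictures are not rectified), "R" (3x3) and "t" (3): a world point X has camera coordinates R X + t; the wrist camera has in their place "mount" (4x4, takes a point from camera to tool coordinates, whose origin is the TCP and whose axes are the flange's). Camera axes: x right, y down, z forward; pixel columns grow to the right and rows downward; lengths in m; the calibration is good to about 2 mm. A picture is of the moment at which its call begins: read the wrist's pose just before it.
- close_job(): hands the job in; it is judged then, once.
The state is a dict: "t": time; "joints": joint angles; "dq": joint speeds; "effort": joint torques, N m; "tool_pos": TCP position; "orientation": TCP orientation; "ft_force": force on the tool from outside, world axes, zero at the start; "torque": the same for the moment, N m; "finger_gap": finger opening in m; "finger_force": force on a finger pad.
Only numpy, scipy, OpenCV 4.12 (cv2) and the standard library are available. Lean on these libraries where they do the work, as an engineer would, in place of code of your own. Each camera call takes 0.05 s, during which the arm holds its last target. There are 200 camera calls.

## Working session

There is one attempt and no reset: what is moved stays moved. The work goes in short steps, Python scripts to look and compute and a tool call to move; the robot and the scene stay as the last step left them, time stands still between calls to the robot, and variables do not carry over. Pictures are saved under pics/ and viewed, at most 10 in all, crops included, and the job is handed in when it is done.

Besides the shell and the picture viewer there is one more tool, called after ">>>" by a JSON object that holds its "api" and its "payload", one argument or row to a line. play_rows: Moves the arm, as the interface text tells. Its arguments: {"type":"object","properties":{"plan":{"type":"array"},"jaw":{"type":"number"},"grip_force":{"type":"number"}},"required":["plan"]}

```bash
mkdir -p pics; ls; cat > h.py <<'E'
import numpy as np, cv2
from plant import observe, capture
def save(n,f):
    c=capture(n); cv2.imwrite('pics/'+f+'.png',c['color']); np.savez('pics/'+f,**c); return c
def und(c,p): return cv2.undistortPoints(np.array(p,float).reshape(-1,1,2),c['camera_matrix'],c['distortion']).reshape(-1,2)
def ray(c,p,h):
    """pixels -> world points at height h (fixed cameras)"""
    n=und(c,p); R,t=c['R'],c['t']; o=-R.T@t
    d=np.c_[n,np.ones(len(n))]@R
    return o+d*((h-o[2])/d[:,2])[:,None]
def dep(c,p):
    n=und(c,p); z=np.array([c['z_map'][int(v),int(u)] for u,v in p])
    return (np.c_[n,np.ones(len(n))]*z[:,None]-c['t'])@c['R']
E
python3 - <<'E'
from h import *
s=observe(); print(s)
for n in('top','side'):
    c=save(n,n+'0'); print(n,c['t'],-c['R'].T@c['t'],c['R'])
E
```

```text
pics
{'t': 0.0, 'joints': array([-1.53269000e+00,  1.04712500e-01,  9.64391087e-02,  1.56392068e+00,
        1.29280991e-05,  1.35310754e+00]), 'dq': array([-0.00180535,  0.00014837,  0.0009962 , -0.00044826, -0.00025757,
       -0.00071954]), 'effort': array([ 1.18423806e-03, -5.56938708e+01,  5.03643680e+01,  1.71859207e-02,
       -2.39090923e-04,  2.53271674e-05]), 'tool_pos': array([ 0.15181384, -0.58008201,  0.20999803]), 'orientation': array([-3.14023069e+00, -3.14497864e-04,  2.55794895e-01]), 'ft_force': array([ 0.18791173,  0.48119899, -0.22051167]), 'torque': array([-0.03177517, -0.00030249,  0.03311923]), 'finger_force': 0.0, 'finger_gap': 0.08529502902320615}
top [-0.01531182  0.57966693  1.18244883] [0.38837257 0.01368603 1.25833735] [[ 0.0233891  -0.99960124  0.01582145]
 [-0.9874884  -0.02556855 -0.15560501]
 [ 0.15594749 -0.01198403 -0.98769265]]
side [-0.55522502  0.0879853   1.0801913 ] [ 0.48629989 -0.8256771   0.75139817] [[ 0.99508065 -0.09821071 -0.01300632]
 [-0.07278436 -0.63568216 -0.76851196]
 [ 0.06720822  0.76567803 -0.63970322]]
```

View pics/top0.png

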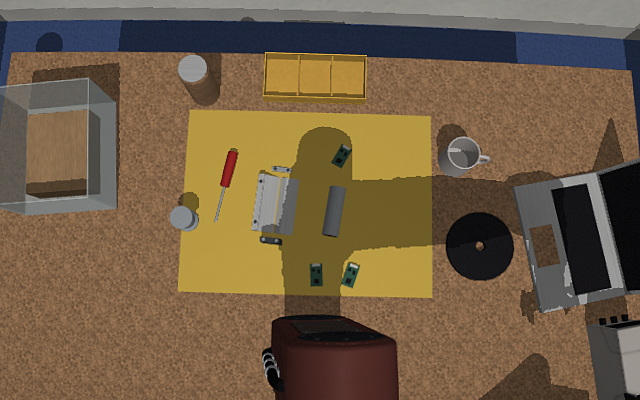

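View pics/side0.png

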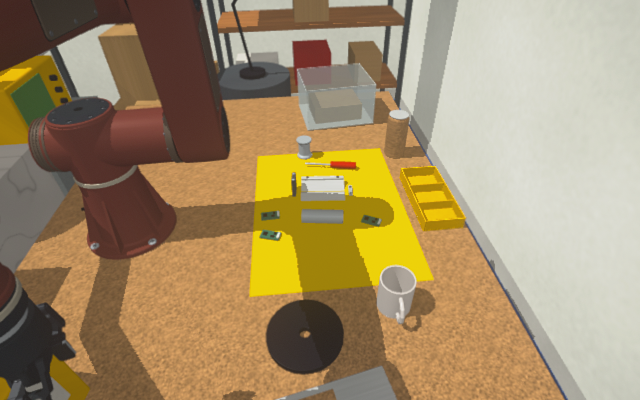

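Top view: pipe about (334,211), V-block about (275,205), stop at (270,240) on the robot side, foot at (282,169). The pipe must roll in world +y. Side view confirms the stop's upright plate at (294,184). Next I zoom in and measure.

```bash
python3 - <<'E'
from h import *
c=np.load('pics/top0.npz'); im=c['color']
cv2.imwrite('pics/crop.png',cv2.resize(im[140:290,235:375],None,fx=5.6,fy=4*1.0*1.0,interpolation=cv2.INTER_CUBIC) if 0 else cv2.resize(im[145:290,240:370],None,fx=4,fy=4,interpolation=cv2.INTER_CUBIC))
print(c['camera_matrix'])
# non-yellow by saturation inside mat
hsv=cv2.cvtColor(im,cv2.COLOR_BGR2HSV)
m=((hsv[...,1]<90)).astype(np.uint8); m[:140]=0;m[285:]=0;m[:,:245]=0;m[:,370:]=0
for k in cv2.findContours(m,0,1)[0]:
    a=cv2.contourArea(k)
    if a>30:
        r=cv2.minAreaRect(k); print(a,r, np.round(ray(c,[r[0]],.02),4), 'z',dep(c,[r[0]]).round(4))
        print(np.round(ray(c,cv2.boxPoints(r),.02)[:,:2],4).tolist())
E
```

```text
[[513.41077346   0.         320.88415462]
 [  0.         513.41077346 200.21700949]
 [  0.           0.           1.        ]]
86.0 ((270.5304870605469, 240.22560119628906), (21.64457893371582, 5.632008075714111), 6.340191841125488) [[0.4831 0.1178 0.02  ]] z [[0.4801 0.1145 0.0591]]
[[0.4785, 0.1444], [0.4921, 0.1434], [0.4876, 0.0913], [0.4741, 0.0923]]
750.0 ((333.5810546875, 210.51351928710938), (16.439897537231445, 50.141693115234375), 9.462322235107422) [[ 0.5593 -0.0329  0.02  ]] z [[ 0.5563 -0.032   0.0419]]
[[0.5015, -0.0044], [0.6237, -0.0218], [0.618, -0.0617], [0.4959, -0.0438]]
2126.5 ((275.0633239746094, 203.77511596679688), (41.43332290649414, 57.821624755859375), 7.594644546508789) [[0.5722 0.1101 0.02  ]] z [[0.575  0.1116 0.0013]]
[[0.5073, 0.1668], [0.6493, 0.1543], [0.6382, 0.0527], [0.4966, 0.067]]
80.5 ((281.1923522949219, 168.96153259277344), (20.217662811279297, 5.085423946380615), 7.125016689300537) [[0.6593 0.0983 0.02  ]] z [[0.663  0.0995 0.0031]]
[[0.6555, 0.1237], [0.6683, 0.1226], [0.6632, 0.0729], [0.6505, 0.0741]]
```

View pics/crop.png

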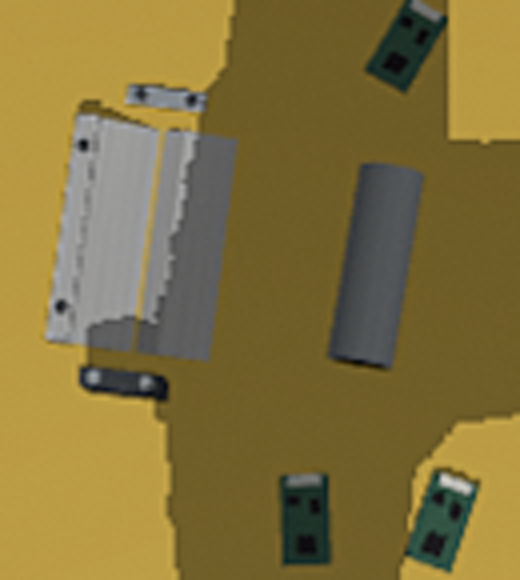

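```bash
cat >> h.py <<'E'
def cloud(c):
    v,u=np.mgrid[140:290,240:375]; p=np.c_[u.ravel(),v.ravel()]; return p,dep(c,p)
def pipe(c,lo=.030,hi=.052,box=None):
    p,X=cloud(c); k=(X[:,2]>lo)&(X[:,2]<hi)
    if box: k&=(X[:,0]>box[0])&(X[:,0]<box[1])&(X[:,1]>box[2])&(X[:,1]<box[3])
    X=X[k]; m=X.mean(0); d=np.linalg.svd(X-m)[2][0]; d*=np.sign(d[0])
    s=(X-m)@d; mid=m+d*(s.max()+s.min())/2
    return mid,d,s.max()-s.min(),len(X)
E
python3 - <<'E'
from h import *
c=np.load('pics/top0.npz')
print(pipe(c,box=(.48,.64,-.08,.02)))
L=ray(c,[(280.25,177.5),(274.25,232.5)],0.0); print('V',L,L.mean(0),np.linalg.norm(L[0]-L[1]))
d=L[0]-L[1]; print('ang',np.degrees(np.arctan2(d[1],d[0])))
p,X=cloud(c)
k=(X[:,2]>.053)&(X[:,2]<.068)&(X[:,0]<.52)&(X[:,1]>.05); print('stop',k.sum(),X[k].mean(0),X[k].min(0),X[k].max(0))
for n,q in [('b1',(341,155)),('b2',(316,275)),('b3',(351,275)),('nip',(183,217)),('foot',(281.7,169.2))]: print(n,ray(c,[q],.01).round(3))
k=(X[:,2]>.016)&(X[:,2]<.032)&(X[:,1]>.08)&(X[:,1]<.2)&(X[:,0]>.49)&(X[:,0]<.66)
print('wall',k.sum(),X[k].min(0),X[k].max(0),X[k].mean(0))
E
```

```text
(array([ 0.55724896, -0.03149475,  0.03717938]), array([ 0.98989638, -0.14173293, -0.00411546]), np.float64(0.12061405291146139), 705)
V [[0.64185242 0.10123841 0.        ]
 [0.50382217 0.11108052 0.        ]] [0.57283729 0.10615947 0.        ] 0.13838069931494218
ang -4.0785161005035535
stop 108 [0.48056322 0.11606074 0.06046192] [0.47367117 0.09223883 0.0540531 ] [0.48769474 0.13948512 0.06760677]
b1 [[ 0.701 -0.049  0.01 ]]
b2 [[0.403 0.006 0.01 ]]
b3 [[ 0.405 -0.078  0.01 ]]
nip [[0.535 0.336 0.01 ]]
foot [[0.661 0.098 0.01 ]]
wall 417 [0.50675784 0.12851454 0.01600617] [0.64492829 0.16415431 0.03079461] [0.57729302 0.15019481 0.02250083]
```

>>> {"api": "play_rows", "payload": {
  "plan": [
    [[1,-0.75,0,0,0,-0.1945],[1,-0.75,0,0,0,-0.1945],[1,-0.75,0,0,0,-0.1945],[1,-0.75,0,0,0,-0.1945],[1,-0.75,0,0,0,-0.1945],[1,-0.75,0,0,0,-0.1945],[1,-0.75,0,0,0,-0.1945],[1,-0.75,0,0,0,-0.1945],[1,-0.75,0,0,0,-0.1945],[1,-0.75,0,0,0,-0.1945],[1,-0.75,0,0,0,-0.1945]]
  ],
  "jaw": 0.6
}}

```text
t: 1.02
tool_pos: [0.214, -0.502, 0.2104]
orientation: [-3.141, -0.001, 1.482]
ft_force: [-0.1, -0.5, -0.3]
finger_gap: 0.051
finger_force: 0.0
```

>>> {"api": "play_rows", "payload": {
  "plan": [
    [[0.9,0.62,0,0,0,0],[0.9,0.62,0,0,0,0],[0.9,0.62,0,0,0,0],[0.9,0.62,0,0,0,0]]
  ]
}}

```text
t: 1.35
tool_pos: [0.2714, -0.4337, 0.211]
orientation: [3.141, 0.0, 1.478]
ft_force: [-0.3, 0.5, 0.9]
finger_gap: 0.0511
finger_force: 0.0
```

>>> {"api": "play_rows", "payload": {
  "plan": [
    [[0.9,0.62,0,0,0,0],[0.9,0.62,0,0,0,0],[0.9,0.62,0,0,0,0],[0.9,0.62,0,0,0,0]]
  ]
}}

```text
t: 1.68
tool_pos: [0.327, -0.3674, 0.2109]
orientation: [3.141, 0.0, 1.478]
ft_force: [-0.6, -0.3, 0.0]
finger_gap: 0.0512
finger_force: 0.0
```

>>> {"api": "play_rows", "payload": {
  "plan": [
    [[0.9,0.62,0,0,0,0],[0.9,0.62,0,0,0,0],[0.9,0.62,0,0,0,0],[0.9,0.62,0,0,0,0]]
  ]
}}

```text
t: 2.02
tool_pos: [0.3827, -0.3008, 0.2107]
orientation: [-3.141, 0.0, 1.478]
ft_force: [-0.0, -0.4, -0.2]
finger_gap: 0.0509
finger_force: 0.0
```

>>> {"api": "play_rows", "payload": {
  "plan": [
    [[0.9,0.62,0,0,0,0],[0.9,0.62,0,0,0,0],[0.9,0.62,0,0,0,0],[0.9,0.62,0,0,0,0]]
  ]
}}

```text
t: 2.35
tool_pos: [0.4386, -0.2342, 0.2106]
orientation: [-3.141, 0.0, 1.479]
ft_force: [-0.3, -0.5, -0.1]
finger_gap: 0.0514
finger_force: 0.0
```

>>> {"api": "play_rows", "payload": {
  "plan": [
    [[0.95,0.63,0.9,0,0,0],[0.95,0.63,0.9,0,0,0],[0.95,0.63,0.9,0,0,0],[0.95,0.63,0.9,0,0,0]]
  ]
}}

```text
t: 2.68
tool_pos: [0.4945, -0.1614, 0.1339]
orientation: [-3.136, -0.003, 1.478]
ft_force: [0.1, 0.6, -0.8]
finger_gap: 0.0515
finger_force: 0.0
```

>>> {"api": "play_rows", "payload": {
  "plan": [
    [[0.9,0.63,0.9,0,0,0],[0.9,0.63,0.9,0,0,0],[0.9,0.63,0.9,0,0,0],[0.9,0.63,0.9,0,0,0],[0.9,0.63,0.9,0,0,0]]
  ]
}}

```text
t: 3.1
tool_pos: [0.5514, -0.0974, 0.0655]
orientation: [-3.139, 0.0, 1.477]
ft_force: [0.5, -0.5, -0.1]
finger_gap: 0.0513
finger_force: 0.0
```

```bash
python3 - <<'E'
from h import *
s=observe(); print(s['tool_pos'],s['orientation'])
c=save('side','side1'); cv2.imwrite('pics/side1c.png',cv2.resize(c['color'][130:270,220:420],None,fx=4,fy=4,interpolation=cv2.INTER_CUBIC))
E
```

```text
[ 0.55137347 -0.09737698  0.0654601 ] [-3.13885322e+00  5.75405027e-05  1.47696077e+00]
```

View pics/side1c.png

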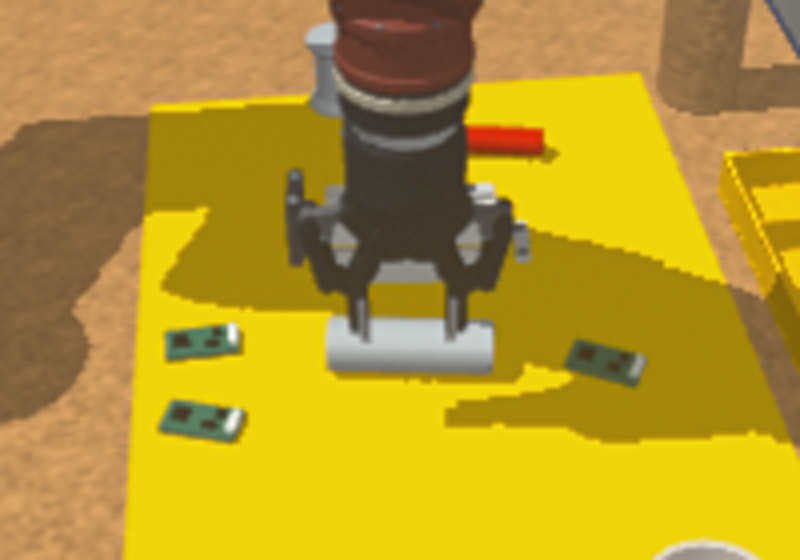

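Crop shows both fingertips at about (310.5,215) and (333.5,214) of the full frame, behind (on the camera side of) the pipe. I compute the tip height from those rays.

```bash
python3 - <<'E'
from h import *
c=np.load('pics/side1.npz'); n=und(c,[(310.5,215),(333.5,214)]); R=c['R'];o=-R.T@c['t']; d=np.c_[n,np.ones(2)]@R
for y in(-.108,-.097): print((o+d*((y-o[1])/d[:,1])[:,None]).round(4))
print(pipe(np.load('pics/top0.npz'),box=(.48,.64,-.08,.02))[0])
E
```

```text
[[ 0.5215 -0.108   0.0939]
 [ 0.5828 -0.108   0.0912]]
[[ 0.5221 -0.097   0.0838]
 [ 0.5843 -0.097   0.0811]]
[ 0.55724896 -0.03149475  0.03717938]
```

```bash
python3 - <<'E'
from h import *
c=np.load('pics/side1.npz')
for u in (308,310,312,332,334,336):
    X=dep(c,[(u,v) for v in range(206,226,2)]); print(u,[tuple(x) for x in X[:,1:].round(3)])
E
```

```text
308 [(np.float64(-0.099), np.float64(0.118)), (np.float64(-0.102), np.float64(0.114)), (np.float64(-0.102), np.float64(0.107)), (np.float64(-0.099), np.float64(0.097)), (np.float64(-0.039), np.float64(0.035)), (np.float64(-0.045), np.float64(0.033)), (np.float64(-0.047), np.float64(0.027)), (np.float64(-0.049), np.float64(0.021)), (np.float64(-0.047), np.float64(0.011)), (np.float64(-0.044), np.float64(0.0))]
310 [(np.float64(-0.105), np.float64(0.122)), (np.float64(-0.106), np.float64(0.116)), (np.float64(-0.105), np.float64(0.109)), (np.float64(-0.106), np.float64(0.103)), (np.float64(-0.105), np.float64(0.095)), (np.float64(-0.046), np.float64(0.033)), (np.float64(-0.049), np.float64(0.029)), (np.float64(-0.052), np.float64(0.024)), (np.float64(-0.049), np.float64(0.012)), (np.float64(-0.042), np.float64(-0.002))]
312 [(np.float64(0.035), np.float64(0.0)), (np.float64(0.023), np.float64(0.002)), (np.float64(-0.026), np.float64(0.038)), (np.float64(-0.035), np.float64(0.038)), (np.float64(-0.039), np.float64(0.034)), (np.float64(-0.047), np.float64(0.034)), (np.float64(-0.049), np.
[... 669 characters left out ...]
)), (np.float64(-0.107), np.float64(0.097)), (np.float64(-0.05), np.float64(0.038)), (np.float64(-0.054), np.float64(0.034)), (np.float64(-0.057), np.float64(0.028)), (np.float64(-0.062), np.float64(0.025)), (np.float64(-0.06), np.float64(0.015)), (np.float64(-0.052), np.float64(-0.0))]
336 [(np.float64(-0.109), np.float64(0.12)), (np.float64(-0.107), np.float64(0.111)), (np.float64(-0.107), np.float64(0.104)), (np.float64(-0.045), np.float64(0.041)), (np.float64(-0.051), np.float64(0.038)), (np.float64(-0.056), np.float64(0.035)), (np.float64(-0.059), np.float64(0.03)), (np.float64(-0.059), np.float64(0.022)), (np.float64(-0.061), np.float64(0.016)), (np.float64(-0.054), np.float64(0.001))]
```

>>> {"api": "play_rows", "payload": {
  "plan": [
    [[0,0,0.2,0,0,0],[0,0,0.4,0,0,0],[0,0,0.5,0,0,0],[0,0,0.5,0,0,0]]
  ]
}}

```text
t: 3.48
tool_pos: [0.5513, -0.0974, 0.026]
orientation: [-3.14, 0.0, 1.476]
ft_force: [-1.1, 0.1, -0.6]
finger_gap: 0.0509
finger_force: 0.0
```

```bash
python3 - <<'E'
from h import *
s=observe(); print(s['tool_pos'],s['orientation'])
c=save('side','side2'); cv2.imwrite('pics/side2c.png',cv2.resize(c['color'][180:250,270:370],None,fx=8,fy=8,interpolation=cv2.INTER_NEAREST))
for u in (308,310,312,332,334,336):
    X=dep(c,[(u,v) for v in range(210,242,2)]); print(u,[tuple(map(float,x)) for x in X[:,1:].round(3)])
E
```

```text
[ 0.55125031 -0.09739463  0.02601861] [-3.14012957e+00  1.24452833e-05  1.47561150e+00]
308 [(-0.105, 0.109), (-0.106, 0.104), (-0.106, 0.096), (-0.106, 0.089), (-0.103, 0.08), (-0.101, 0.07), (-0.099, 0.061), (-0.042, -0.001), (-0.054, 0.002), (-0.059, -0.001), (-0.069, 0.001), (-0.075, -0.001), (-0.087, 0.002), (-0.094, 0.001), (-0.1, -0.0), (-0.107, -0.001)]
310 [(-0.11, 0.114), (-0.107, 0.104), (-0.107, 0.097), (-0.106, 0.088), (-0.103, 0.079), (-0.107, 0.075), (-0.105, 0.066), (-0.103, 0.056), (-0.053, 0.0), (-0.063, 0.002), (-0.068, -0.001), (-0.078, 0.001), (-0.086, 0.0), (-0.095, 0.002), (-0.099, -0.002), (-0.111, 0.002)]
312 [(-0.111, 0.114), (-0.107, 0.103), (-0.043, 0.038), (-0.086, 0.07), (-0.09, 0.066), (-0.095, 0.063), (-0.1, 0.061), (-0.107, 0.059), (-0.054, 0.0), (-0.061, -0.0), (-0.068, -0.002), (-0.078, 0.0), (-0.085, -0.001), (-0.091, -0.002), (-0.1, -0.002), (-0.109, 0.0)]
332 [(-0.118, 0.114), (-0.113, 0.103), (-0.11, 0.094), (-0.112, 0.088), (-0.111, 0.08), (-0.113, 0.075), (-0.112, 0.066), (-0.11, 0.057), (-0.062, 0.002), (-0.071, 0.003), (-0.075, -0.002), (-0.085, 0.001), (-0.09, -0.002), (-0.1, 0.0), (-0.108, 0.0), (-0.116, 0.001)]
334 [(-0.111, 0.108), (-0.114, 0.104), (-0.114, 0.096), (-0.108, 0.084), (-0.109, 0.077), (-0.108, 0.069), (-0.109, 0.063), (-0.051, -0.001), (-0.06, -0.0), (-0.067, -0.002), (-0.079, 0.002), (-0.083, -0.002), (-0.092, -0.001), (-0.103, 0.002), (-0.108, -0.0), (-0.115, -0.001)]
336 [(-0.107, 0.104), (-0.106, 0.096), (-0.11, 0.092), (-0.055, 0.034), (-0.056, 0.027), (-0.061, 0.024), (-0.06, 0.015), (-0.053, 0.0), (-0.062, 0.001), (-0.069, 0.0), (-0.078, 0.001), (-0.087, 0.001), (-0.093, -0.0), (-0.104, 0.002), (-0.109, 0.0), (-0.118, 0.002)]
```

View pics/side2c.png

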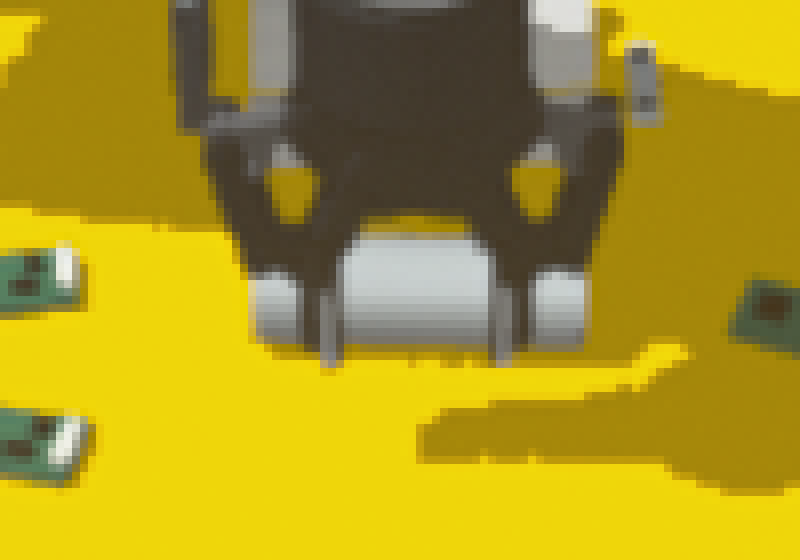

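Tips seen at crop (330,365)/(502,365), i.e. about 53 mm high while TCP reads 26 mm: with the jaw at 0.6 the pads sit well back. I lower step by step while watching the force.

>>> {"api": "play_rows", "payload": {
  "plan": [
    [[0,0,0.1,0,0,0],[0,0,0.2,0,0,0],[0,0,0.25,0,0,0],[0,0,0.28,0,0,0],[0,0,0.28,0,0,0]]
  ]
}}

```text
t: 3.95
tool_pos: [0.5519, -0.0956, 0.0037]
orientation: [-3.141, -0.0, 1.478]
ft_force: [0.3, 0.7, -0.8]
finger_gap: 0.0513
finger_force: 0.0
```

>>> {"api": "play_rows", "payload": {
  "plan": [
    [[0,0,0.02,0,0,0],[0,0,0.04,0,0,0],[0,0,0.05,0,0,0],[0,0,0.05,0,0,0]]
  ]
}}

```text
t: 4.28
tool_pos: [0.5524, -0.0958, 0.0003]
orientation: [-3.142, 0.0, 1.478]
ft_force: [-0.4, 0.2, -0.2]
finger_gap: 0.0512
finger_force: 0.0
```

```bash
python3 - <<'E'
from h import *
s=observe(); print(s['tool_pos'],s['orientation'],s['ft_force'])
c=save('side','side3')
for u in (308,310,312,332,333,334):
    X=dep(c,[(u,v) for v in range(216,250,2)]); print(u,[tuple(map(float,x)) for x in X[:,1:].round(3) if x[2]>.008][-2:])
E
```

```text
[ 5.52403167e-01 -9.58229837e-02  3.32341257e-04] [-3.14156244e+00  7.81856763e-05  1.47796117e+00] [-0.37772489  0.19570366 -0.23716801]Traceback (most recent call last):
  File "<stdin>", line 5, in <module>
IndexError: index 2 is out of bounds for axis 0 with size 2
```

```bash
python3 - <<'E'
from h import *
c=np.load('pics/side3.npz')
for u in range(306,340,2):
    X=dep(c,[(u,v) for v in range(216,250)]); print(u,[tuple(map(float,x)) for x in X[:,1:].round(3) if x[1]>.008 and x[0]<-.08][-2:])
E
```

```text
306 [(-0.098, 0.071), (-0.098, 0.068)]
308 [(-0.1, 0.039), (-0.099, 0.034)]
310 [(-0.099, 0.033), (-0.102, 0.032)]
312 [(-0.104, 0.034), (-0.105, 0.032)]
314 [(-0.11, 0.092), (-0.11, 0.087)]
316 []
318 []
320 [(-0.826, 0.751)]
322 [(-0.826, 0.751)]
324 []
326 []
328 [(-0.826, 0.751)]
330 [(-0.113, 0.089), (-0.113, 0.086)]
332 [(-0.109, 0.033), (-0.109, 0.029)]
334 [(-0.108, 0.038), (-0.107, 0.034)]
336 [(-0.108, 0.042), (-0.105, 0.035)]
338 [(-0.106, 0.07), (-0.109, 0.069)]
```

>>> {"api": "play_rows", "payload": {
  "plan": [
    [[0,0,0.03,0,0,0],[0,0,0.05,0,0,0],[0,0,0.08,0,0,0],[0,0,0.08,0,0,0]]
  ]
}}

```text
t: 4.67
tool_pos: [0.552, -0.0958, -0.0066]
orientation: [-3.141, -0.0, 1.478]
ft_force: [-0.3, -0.8, -0.1]
finger_gap: 0.0511
finger_force: 0.0
```

>>> {"api": "play_rows", "payload": {
  "plan": [
    [[0,0,0.02,0,0,0],[0,0,0.04,0,0,0],[0,0,0.06,0,0,0],[0,0,0.06,0,0,0]]
  ]
}}

```text
t: 5.0
tool_pos: [0.5522, -0.0958, -0.0112]
orientation: [-3.141, -0.0, 1.478]
ft_force: [0.7, 0.1, 0.3]
finger_gap: 0.051
finger_force: 0.0
```

>>> {"api": "play_rows", "payload": {
  "plan": [
    [[0.06,0,0,0,0,0],[0.12,0,0,0,0,0],[0.18,0,0,0,0,0],[0.24,0,0,0,0,0],[0.28,0,0,0,0,0],[0.31,0,0,0,0,0],[0.34,0,0,0,0,0],[0.37,0,0,0,0,0],[0.4,0,0,0,0,0],[0.43,0,0,0,0,0],[0.46,0,0,0,0,0],[0.49,0,0,0,0,0]]
  ]
}}

```text
t: 6.0
tool_pos: [0.5561, -0.0567, -0.0108]
orientation: [3.142, 0.0, 1.478]
ft_force: [0.3, -0.4, 0.1]
finger_gap: 0.0511
finger_force: 0.1
```

>>> {"api": "play_rows", "payload": {
  "plan": [
    [[0.03,0,0,0,0,0],[0.06,0,0,0,0,0],[0.09,0,0,0,0,0],[0.12,0,0,0,0,0],[0.15,0,0,0,0,0],[0.18,0,0,0,0,0],[0.21,0,0,0,0,0],[0.24,0,0,0,0,0],[0.27,0,0,0,0,0],[0.3,0,0,0,0,0],[0.32,0,0,0,0,0],[0.33,0,0,0,0,0]]
  ]
}}

```text
t: 7.0
tool_pos: [0.5585, -0.0303, -0.0108]
orientation: [-3.142, 0.0, 1.478]
ft_force: [-0.5, 0.4, -0.2]
finger_gap: 0.0511
finger_force: 0.0
```

```bash
python3 - <<'E'
from h import *
s=observe(); print(s['tool_pos'],s['ft_force'])
c=save('side','side4'); cv2.imwrite('pics/side4c.png',cv2.resize(c['color'][140:250,250:390],None,fx=5,fy=5,interpolation=cv2.INTER_NEAREST))
E
```

```text
[ 0.55849031 -0.03027548 -0.01083712] [-0.53602687  0.42919895 -0.21816983]
```

View pics/side4c.png

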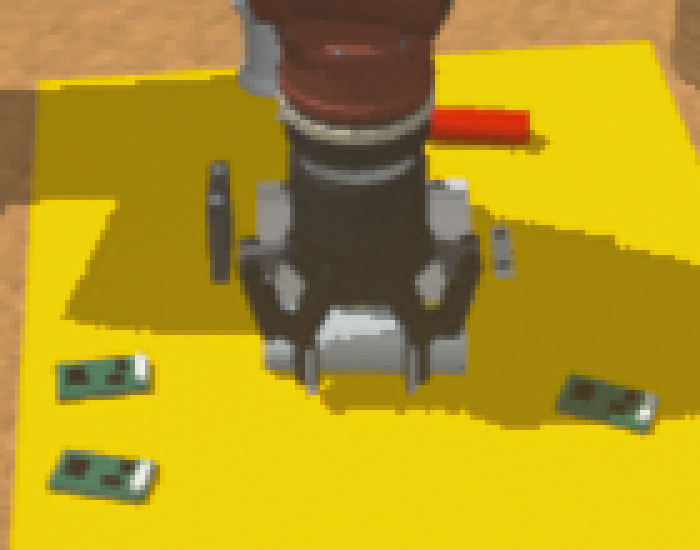

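Pipe lies straight ahead of the two fingers (ends at crop (265,355) and (465,355)), parallel to the block. Continue slowly.

>>> {"api": "play_rows", "payload": {
  "plan": [
    [[0.03,0,0,0,0,0],[0.06,0,0,0,0,0],[0.09,0,0,0,0,0],[0.12,0,0,0,0,0],[0.15,0,0,0,0,0],[0.18,0,0,0,0,0],[0.21,0,0,0,0,0],[0.24,0,0,0,0,0],[0.27,0,0,0,0,0],[0.3,0,0,0,0,0],[0.33,0,0,0,0,0],[0.36,0,0,0,0,0]]
  ]
}}

```text
t: 8.05
tool_pos: [0.5612, -0.0017, -0.0108]
orientation: [3.142, 0.0, 1.478]
ft_force: [-0.5, 0.4, -0.0]
finger_gap: 0.0515
finger_force: 0.1
```

>>> {"api": "play_rows", "payload": {
  "plan": [
    [[0.03,0,0,0,0,0],[0.06,0,0,0,0,0],[0.09,0,0,0,0,0],[0.12,0,0,0,0,0],[0.15,0,0,0,0,0],[0.18,0,0,0,0,0],[0.21,0,0,0,0,0],[0.24,0,0,0,0,0],[0.27,0,0,0,0,0],[0.3,0,0,0,0,0],[0.33,0,0,0,0,0],[0.36,0,0,0,0,0]]
  ]
}}

```text
t: 9.05
tool_pos: [0.5639, 0.0268, -0.0107]
orientation: [3.141, 0.001, 1.478]
ft_force: [-0.6, -1.0, 0.8]
finger_gap: 0.0513
finger_force: 0.8
```

```bash
cat >> h.py <<'E'
A=np.array([.9957,-.0924]);N=np.array([.0924,.9957]);V0=np.array([.5735,.1066])
def sideview(f):
    c=save('side',f); v,u=np.mgrid[150:250,270:370]; X=dep(c,np.c_[u.ravel(),v.ravel()])
    k=(X[:,2]>.012)&(X[:,2]<.055); X=X[k]; q=np.c_[(X[:,:2]-V0)@N,(X[:,:2]-V0)@A,X[:,2]]
    for s in range(-90,80,10):
        w=q[(abs(q[:,1]-s/1000)<.005)&(q[:,0]>-.12)&(q[:,0]<.01)]
        if len(w): i=w[:,2].argmax(); print(s,'n min..max',(w[:,0].min()*1e3).round(),(w[:,0].max()*1e3).round(),'zmax',(w[i,2]*1e3).round(),'at n',(w[i,0]*1e3).round())
E
python3 - <<'E'
from h import *
s=observe(); print(s['tool_pos'],s['ft_force'],(s['tool_pos'][:2]-V0)@N,(s['tool_pos'][:2]-V0)@A)
sideview('side5')
E
```

```text
[ 0.56394598  0.02680532 -0.01072788] [-0.64630498 -1.01490409  0.84370557] -0.08033435677228429 -0.002139908995837286
-90 n min..max -32.0 10.0 zmax 55.0 at n -27.0
-60 n min..max -68.0 -62.0 zmax 30.0 at n -62.0
-50 n min..max -86.0 -60.0 zmax 54.0 at n -86.0
-40 n min..max -91.0 -64.0 zmax 54.0 at n -87.0
-30 n min..max -94.0 -53.0 zmax 51.0 at n -92.0
-20 n min..max -68.0 -35.0 zmax 42.0 at n -57.0
-10 n min..max -70.0 -36.0 zmax 42.0 at n -49.0
0 n min..max -70.0 -39.0 zmax 41.0 at n -57.0
10 n min..max -70.0 -36.0 zmax 43.0 at n -50.0
20 n min..max -85.0 -36.0 zmax 50.0 at n -79.0
30 n min..max -95.0 -85.0 zmax 55.0 at n -93.0
40 n min..max -89.0 -64.0 zmax 55.0 at n -84.0
50 n min..max -73.0 -62.0 zmax 35.0 at n -65.0
60 n min..max -73.0 -47.0 zmax 40.0 at n -47.0
```

>>> {"api": "play_rows", "payload": {
  "plan": [
    [[0.025,0,0,0,0,0],[0.05,0,0,0,0,0],[0.075,0,0,0,0,0],[0.1,0,0,0,0,0],[0.125,0,0,0,0,0],[0.15,0,0,0,0,0],[0.175,0,0,0,0,0],[0.2,0,0,0,0,0],[0.225,0,0,0,0,0],[0.25,0,0,0,0,0],[0.275,0,0,0,0,0],[0.3,0,0,0,0,0]]
  ]
}}

```text
t: 10.1
tool_pos: [0.5661, 0.0509, -0.0108]
orientation: [3.142, 0.0, 1.478]
ft_force: [0.2, -1.8, -0.0]
finger_gap: 0.0514
finger_force: 0.8
```

```bash
python3 - <<'E'
from h import *
s=observe(); print(s['tool_pos'],s['ft_force'],(s['tool_pos'][:2]-V0)@N,(s['tool_pos'][:2]-V0)@A)
sideview('side6')
E
```

```text
[ 0.56607081  0.05087636 -0.01083966] [ 0.19287875 -1.78767641 -0.02348222] -0.05617048963703808 -0.002248379090203728
-90 n min..max -31.0 5.0 zmax 55.0 at n -22.0
-60 n min..max -36.0 -36.0 zmax 29.0 at n -36.0
-50 n min..max -61.0 -12.0 zmax 53.0 at n -61.0
-40 n min..max -68.0 -11.0 zmax 55.0 at n -68.0
-30 n min..max -71.0 -34.0 zmax 54.0 at n -68.0
-20 n min..max -45.0 -19.0 zmax 46.0 at n -28.0
-10 n min..max -48.0 -12.0 zmax 47.0 at n -29.0
0 n min..max -47.0 -16.0 zmax 46.0 at n -23.0
10 n min..max -45.0 -22.0 zmax 46.0 at n -24.0
20 n min..max -68.0 -23.0 zmax 52.0 at n -66.0
30 n min..max -69.0 -60.0 zmax 54.0 at n -69.0
40 n min..max -64.0 -43.0 zmax 54.0 at n -60.0
50 n min..max -47.0 -42.0 zmax 37.0 at n -43.0
60 n min..max -47.0 -22.0 zmax 44.0 at n -33.0
```

>>> {"api": "play_rows", "payload": {
  "plan": [
    [[0.02,0,0,0,0,0],[0.04,0,0,0,0,0],[0.06,0,0,0,0,0],[0.08,0,0,0,0,0],[0.1,0,0,0,0,0],[0.12,0,0,0,0,0],[0.135,0,0,0,0,0],[0.15,0,0,0,0,0],[0.165,0,0,0,0,0],[0.18,0,0,0,0,0],[0.18,0,0,0,0,0],[0.18,0,0,0,0,0]]
  ]
}}

```text
t: 11.15
tool_pos: [0.5674, 0.0651, -0.0108]
orientation: [3.142, 0.0, 1.478]
ft_force: [0.4, 0.3, -0.8]
finger_gap: 0.051
finger_force: 0.0
```

```bash
python3 - <<'E'
from h import *
s=observe(); print(s['tool_pos'],s['ft_force'],(s['tool_pos'][:2]-V0)@N,(s['tool_pos'][:2]-V0)@A)
sideview('side7')
E
```

```text
[ 0.56741987  0.06508994 -0.01082844] [ 0.43098239  0.32363732 -0.82793273] -0.04189337019317843 -0.002218459806800987
-90 n min..max -29.0 7.0 zmax 55.0 at n -28.0
-60 n min..max -18.0 -18.0 zmax 15.0 at n -18.0
-50 n min..max -23.0 5.0 zmax 41.0 at n 5.0
-40 n min..max -54.0 8.0 zmax 55.0 at n -54.0
-30 n min..max -56.0 -7.0 zmax 55.0 at n -54.0
-20 n min..max -24.0 -1.0 zmax 43.0 at n -3.0
-10 n min..max -22.0 -1.0 zmax 43.0 at n -4.0
0 n min..max -24.0 6.0 zmax 43.0 at n -4.0
10 n min..max -22.0 -1.0 zmax 45.0 at n -7.0
20 n min..max -54.0 -6.0 zmax 54.0 at n -49.0
30 n min..max -55.0 -45.0 zmax 54.0 at n -55.0
40 n min..max -50.0 5.0 zmax 55.0 at n -50.0
50 n min..max -23.0 -17.0 zmax 30.0 at n -19.0
60 n min..max -23.0 1.0 zmax 42.0 at n 1.0
```

>>> {"api": "play_rows", "payload": {
  "plan": [
    [[-0.1,0,0,0,0,0],[-0.2,0,-0.1,0,0,0],[-0.3,0,-0.3,0,0,0],[-0.3,0,-0.6,0,0,0],[-0.3,0,-1,0,0,0],[-0.3,0,-1,0,0,0]]
  ]
}}

```text
t: 11.7
tool_pos: [0.5686, 0.0396, 0.0762]
orientation: [3.133, 0.001, 1.477]
ft_force: [0.7, -0.2, 0.7]
finger_gap: 0.0511
finger_force: 0.0
```

>>> {"api": "play_rows", "payload": {
  "plan": [
    [[0.4,0.7,-0.6,0,0,-0.14],[0.4,0.7,-0.6,0,0,-0.14],[0.4,0.7,-0.6,0,0,-0.14],[0.4,0.7,-0.6,0,0,-0.14],[0.4,0.7,-0.6,0,0,-0.14],[0.4,0.7,-0.6,0,0,-0.14],[0.4,0.7,-0.6,0,0,-0.14],[0.4,0.7,-0.6,0,0,-0.14],[0.4,0.7,-0.6,0,0,-0.14]]
  ],
  "jaw": 0
}}

```text
t: 12.45
tool_pos: [0.624, 0.0671, 0.1176]
orientation: [3.141, 0.0, 2.353]
ft_force: [0.7, 0.5, 0.1]
finger_gap: -0.0
finger_force: 0.0
```

>>> {"api": "play_rows", "payload": {
  "plan": [
    [[0,0,0,0,0,-0.11],[0,0,0,0,0,-0.11],[0,0,0,0,0,-0.11],[0,0,0,0,0,-0.11],[0,0,0,0,0,-0.11],[0,0,0,0,0,-0.11],[0,0,0,0,0,-0.11]]
  ]
}}

```text
t: 13.03
tool_pos: [0.6239, 0.0674, 0.1174]
orientation: [-3.141, 0.0, 3.047]
ft_force: [0.1, 0.0, 0.1]
finger_gap: 0.0002
finger_force: 0.0
```

```bash
python3 - <<'E'
from h import *
s=observe(); print(s['tool_pos'],s['orientation'],s['finger_gap'],(s['tool_pos'][:2]-V0)@N,(s['tool_pos'][:2]-V0)@A)
c=save('side','side8'); cv2.imwrite('pics/side8c.png',cv2.resize(c['color'][120:230,260:400],None,fx=5,fy=5,interpolation=cv2.INTER_NEAREST))
sideview('side8b')
E
```

```text
[0.62393506 0.06744846 0.11743961] [-3.14142131e+00  2.60072661e-04  3.04743946e+00] 0.0001692715687764138 -0.03432298471258974 0.05383578948429827
-90 n min..max -29.0 10.0 zmax 53.0 at n -25.0
-50 n min..max -23.0 5.0 zmax 43.0 at n 2.0
-40 n min..max -24.0 8.0 zmax 43.0 at n -3.0
-30 n min..max -22.0 8.0 zmax 43.0 at n 2.0
-20 n min..max -23.0 6.0 zmax 42.0 at n -2.0
-10 n min..max -25.0 7.0 zmax 42.0 at n -2.0
0 n min..max -23.0 5.0 zmax 44.0 at n -11.0
10 n min..max -22.0 5.0 zmax 44.0 at n -0.0
20 n min..max -25.0 5.0 zmax 43.0 at n 0.0
30 n min..max -22.0 6.0 zmax 44.0 at n -6.0
40 n min..max -23.0 6.0 zmax 44.0 at n -1.0
50 n min..max -23.0 3.0 zmax 44.0 at n -6.0
60 n min..max -22.0 5.0 zmax 45.0 at n -2.0
```

View pics/side8c.png

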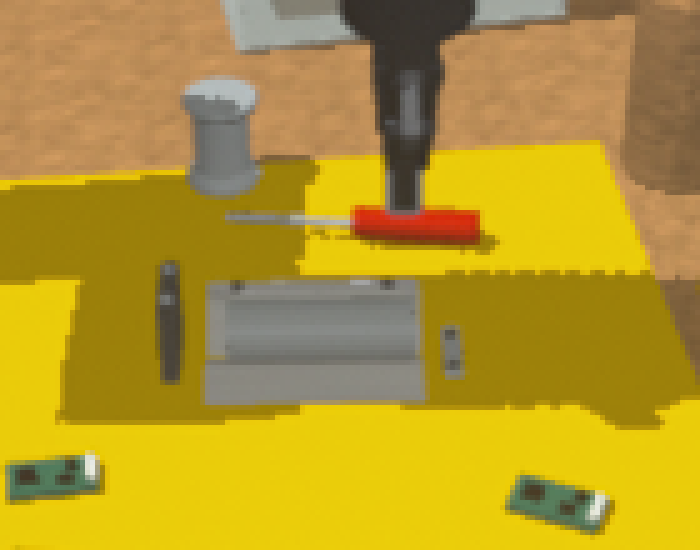

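Pipe lies in the V (crop 225–418), stop's near face at crop x≈183, so about 26 mm to slide; fingertip at crop (404,213). Measure tip height when shut, and move over the foot.

>>> {"api": "play_rows", "payload": {
  "plan": [
    [[-0.64,0.42,0,0,0,0],[-0.64,0.42,0,0,0,0],[-0.64,0.42,0,0,0,0],[-0.64,0.42,0.4,0,0,0],[-0.64,0.42,0.6,0,0,0],[-0.64,0.42,0.6,0,0,0],[-0.64,0.42,0.6,0,0,0]]
  ]
}}

```text
t: 13.72
tool_pos: [0.677, 0.0963, 0.0687]
orientation: [-3.141, -0.002, 3.046]
ft_force: [0.4, 0.1, 0.6]
finger_gap: 0.0002
finger_force: 0.0
```

```bash
python3 - <<'E'
from h import *
s=observe(); print(s['tool_pos'],s['ft_force'],(s['tool_pos'][:2]-V0)@N,(s['tool_pos'][:2]-V0)@A)
c=save('side','side9'); v,u=np.mgrid[120:240,300:400]; p=np.c_[u.ravel(),v.ravel()]; X=dep(c,p)
d=abs(X[:,:2]-s['tool_pos'][:2]).max(1)
for r in (.025,):
    k=(d<r)&(X[:,2]>.02); 
    for z in range(45,130,6):
        w=X[k&(abs(X[:,2]-z/1e3)<.004)]
        if len(w): print(z,w.min(0).round(3),w.max(0).round(3))
E
```

```text
[0.67697262 0.09626684 0.06868651] [0.39899967 0.05243845 0.63453918] -0.0007278577069127174 0.10398246745942744
87 [0.669 0.089 0.088] [0.681 0.092 0.09 ]
93 [0.665 0.087 0.089] [0.687 0.092 0.096]
99 [0.665 0.083 0.095] [0.687 0.099 0.103]
105 [0.666 0.079 0.101] [0.686 0.103 0.109]
111 [0.666 0.079 0.108] [0.686 0.106 0.114]
117 [0.666 0.079 0.113] [0.685 0.106 0.121]
123 [0.67  0.079 0.119] [0.685 0.088 0.125]
129 [0.663 0.082 0.125] [0.678 0.1   0.132]
```

>>> {"api": "play_rows", "payload": {
  "plan": [
    [[0,0,0.2,0,0,0],[0,0,0.4,0,0,0],[0,0,0.6,0,0,0],[0,0,0.75,0,0,0],[0,0,0.83,0,0,0],[0,0,0.86,0,0,0],[0,0,0.86,0,0,0]]
  ]
}}

```text
t: 14.35
tool_pos: [0.6782, 0.0964, 0.0008]
orientation: [-3.141, 0.0, 3.048]
ft_force: [-0.2, 0.8, 0.2]
finger_gap: 0.0001
finger_force: 0.0
```

>>> {"api": "play_rows", "payload": {
  "plan": [
    [[0.04,0,0,0,0,0],[0.08,0,0,0,0,0],[0.12,0,0,0,0,0],[0.16,0,0,0,0,0],[0.2,0,0,0,0,0],[0.23,0,0,0,0,0],[0.26,0,0,0,0,0],[0.28,0,0,0,0,0],[0.3,0,0,0,0,0],[0.32,0,0,0,0,0],[0.34,0,0,0,0,0],[0.36,0,0,0,0,0]]
  ]
}}

```text
t: 15.35
tool_pos: [0.6492, 0.0991, 0.0004]
orientation: [-3.141, 0.0, 3.049]
ft_force: [0.5, 0.7, -0.8]
finger_gap: 0.0004
finger_force: 0.0
```

>>> {"api": "play_rows", "payload": {
  "plan": [
    [[0.02,0,0,0,0,0],[0.04,0,0,0,0,0],[0.06,0,0,0,0,0],[0.08,0,0,0,0,0],[0.1,0,0,0,0,0],[0.12,0,0,0,0,0]]
  ]
}}

```text
t: 15.85
tool_pos: [0.6397, 0.1, 0.0004]
orientation: [-3.141, 0.0, 3.049]
ft_force: [1.5, -0.1, -0.5]
finger_gap: 0.0
finger_force: 0.6
```

```bash
python3 - <<'E'
from h import *
s=observe(); print(s['tool_pos'],s['ft_force'],(s['tool_pos'][:2]-V0)@N,(s['tool_pos'][:2]-V0)@A)
c=save('side','side10'); cv2.imwrite('pics/side10c.png',cv2.resize(c['color'][150:220,280:380],None,fx=8,fy=8,interpolation=cv2.INTER_NEAREST))
E
```

```text
[6.39671981e-01 1.00020415e-01 3.97396023e-04] [ 1.50364842 -0.07079633 -0.4620059 ] -0.0004370020739103318 0.06649539535857789
```

View pics/side10c.png

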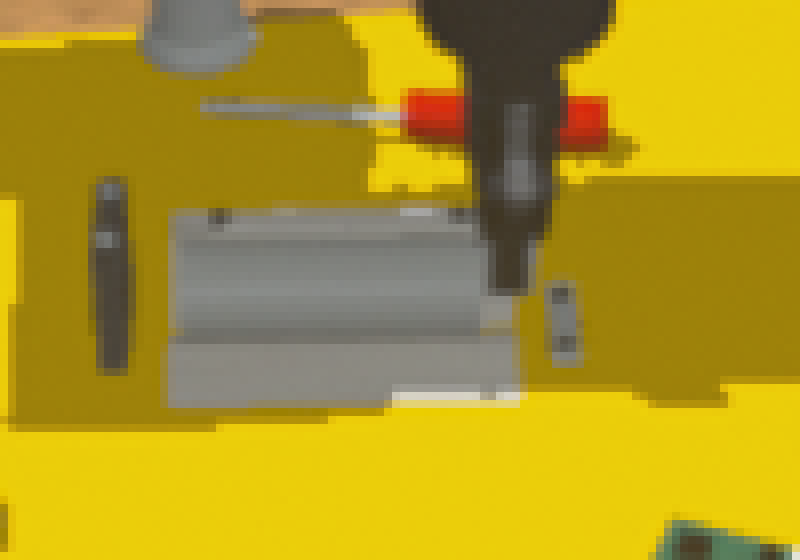

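Finger touches the pipe's end at crop (484,280); pipe's other end at 172, stop face near 130, so about 16–23 mm left. Push 12 mm more, then check force in small steps.

>>> {"api": "play_rows", "payload": {
  "plan": [
    [[0.015,0,0,0,0,0],[0.03,0,0,0,0,0],[0.045,0,0,0,0,0],[0.06,0,0,0,0,0],[0.075,0,0,0,0,0],[0.09,0,0,0,0,0],[0.105,0,0,0,0,0],[0.12,0,0,0,0,0],[0.135,0,0,0,0,0],[0.15,0,0,0,0,0],[0.16,0,0,0,0,0]]
  ]
}}

```text
t: 16.82
tool_pos: [0.6269, 0.1012, 0.0004]
orientation: [-3.141, 0.0, 3.049]
ft_force: [0.9, -0.0, 0.3]
finger_gap: -0.0003
finger_force: 0.7
```

```bash
cat >> h.py <<'E'
def chk(f):
    s=observe(); print(s['tool_pos'],s['ft_force'],(s['tool_pos'][:2]-V0)@N,(s['tool_pos'][:2]-V0)@A)
    c=save('side',f); v,u=np.mgrid[150:230,270:370]; X=dep(c,np.c_[u.ravel(),v.ravel()])
    q=np.c_[(X[:,:2]-V0)@N,(X[:,:2]-V0)@A,X[:,2]]
    w=q[(abs(q[:,0])<.012)&(q[:,2]>.034)&(q[:,2]<.048)&(q[:,1]>-.08)]; print('pipe a',np.sort(w[:,1])[[0,3,-1]],'n',np.median(w[:,0]))
    w=q[(abs(q[:,0]+.005)<.025)&(q[:,2]>.03)&(q[:,1]<-.082)&(q[:,1]>-.12)]; print('stop a',w[:,1].min(),w[:,1].max())
E
python3 - <<'E'
from h import *
chk('side11')
E
```

```text
[6.26905024e-01 1.01243562e-01 4.00798778e-04] [ 0.87086859 -0.00868514  0.2737961 ] -0.0003987808047894068 0.05367031762670634
pipe a [-0.07717328 -0.07655715  0.06347592] n -0.005209123987588999
stop a -0.09794182478451167 -0.0859632380793208
```

>>> {"api": "play_rows", "payload": {
  "plan": [
    [[0.012,0,0,0,0,0],[0.024,0,0,0,0,0],[0.036,0,0,0,0,0],[0.048,0,0,0,0,0],[0.06,0,0,0,0,0],[0.07,0,0,0,0,0],[0.075,0,0,0,0,0]]
  ]
}}

```text
t: 17.45
tool_pos: [0.621, 0.1018, 0.0004]
orientation: [-3.142, 0.0, 3.049]
ft_force: [1.7, 0.6, 0.6]
finger_gap: 0.0001
finger_force: 0.8
```

>>> {"api": "play_rows", "payload": {
  "plan": [
    [[0.006,0,0,0,0,0],[0.012,0,0,0,0,0],[0.018,0,0,0,0,0],[0.018,0,0,0,0,0]]
  ]
}}

```text
t: 17.78
tool_pos: [0.6195, 0.1019, 0.0004]
orientation: [-3.141, -0.0, 3.049]
ft_force: [1.2, 0.9, -0.3]
finger_gap: 0.0
finger_force: 0.6
```

>>> {"api": "play_rows", "payload": {
  "plan": [
    [[0.006,0,0,0,0,0],[0.012,0,0,0,0,0],[0.012,0,0,0,0,0]]
  ]
}}

```text
t: 18.03
tool_pos: [0.6186, 0.1021, 0.0004]
orientation: [-3.141, -0.0, 3.049]
ft_force: [0.8, 0.6, 1.0]
finger_gap: 0.0
finger_force: 0.6
```

Still only sliding friction; continue in 0.8 mm steps.

>>> {"api": "play_rows", "payload": {
  "plan": [
    [[0.005,0,0,0,0,0],[0.01,0,0,0,0,0],[0.01,0,0,0,0,0]]
  ]
}}

```text
t: 18.28
tool_pos: [0.6184, 0.102, 0.0005]
orientation: [-3.142, 0.001, 3.049]
ft_force: [4.6, -0.5, -1.3]
finger_gap: 0.0
finger_force: 2.6
```

>>> {"api": "play_rows", "payload": {
  "plan": [
    [[0.005,0,0,0,0,0],[0.01,0,0,0,0,0],[0.01,0,0,0,0,0]]
  ]
}}

```text
t: 18.53
tool_pos: [0.6185, 0.1019, 0.0009]
orientation: [-3.142, 0.003, 3.048]
ft_force: [8.0, -0.0, -1.8]
finger_gap: -0.0003
finger_force: 3.8
```

```bash
python3 - <<'E'
from h import *
chk('side12')
E
```

```text
[0.61845731 0.10194039 0.00088348] [ 7.98382298 -0.02739973 -1.80632926] -0.00048552298495249034 0.04519454140569502
pipe a [-0.07990727 -0.07697661  0.05367509] n -0.005062880334848615
stop a -0.09792503454351119 -0.08249718223236971
```

Force rose from 1 to 8 N: pipe is on the stop. Back off, lift clear.

>>> {"api": "play_rows", "payload": {
  "plan": [
    [[-0.01,0,0,0,0,0],[-0.03,0,0,0,0,0],[-0.08,0,0,0,0,0],[-0.15,0,0,0,0,0],[-0.25,0,-0.1,0,0,0],[-0.3,0,-0.4,0,0,0],[-0.3,0,-0.8,0,0,0],[-0.3,0,-1,0,0,0],[-0.3,0,-1,0,0,0]]
  ]
}}

```text
t: 19.33
tool_pos: [0.6438, 0.0998, 0.0852]
orientation: [3.141, 0.006, 3.049]
ft_force: [1.0, 0.1, 0.2]
finger_gap: -0.0003
finger_force: 0.0
```

>>> {"api": "play_rows", "payload": {
  "plan": [
    [[-0.3,0,-0.6,0,0,0],[-0.3,0,-0.6,0,0,0],[-0.3,0,-0.6,0,0,0],[-0.3,0,-0.6,0,0,0]]
  ]
}}

```text
t: 19.67
tool_pos: [0.6653, 0.0976, 0.1281]
orientation: [-3.142, 0.0, 3.049]
ft_force: [-0.1, 0.2, -0.1]
finger_gap: 0.0001
finger_force: 0.0
```

```bash
python3 - <<'E'
from h import *
chk('side13'); sideview('side14'); c=np.load('pics/side13.npz')
cv2.imwrite('pics/side13c.png',cv2.resize(c['color'][140:240,260:400],None,fx=5.7,fy=5.7,interpolation=cv2.INTER_NEAREST))
E
```

```text
[0.66530894 0.09763515 0.12808261] [-0.14482492  0.24181426 -0.12974914] -0.00044315025247531714 0.09224251683189039
pipe a [-0.07999198 -0.07944593  0.0318398 ] n -0.004896754224585011
stop a -0.098041987268046 -0.08267524399882122
-90 n min..max -29.0 9.0 zmax 55.0 at n -27.0
-80 n min..max -21.0 7.0 zmax 45.0 at n -5.0
-70 n min..max -23.0 9.0 zmax 43.0 at n -1.0
-60 n min..max -24.0 8.0 zmax 43.0 at n -7.0
-50 n min..max -22.0 7.0 zmax 45.0 at n -11.0
-40 n min..max -23.0 5.0 zmax 44.0 at n -4.0
-30 n min..max -23.0 7.0 zmax 43.0 at n -4.0
-20 n min..max -23.0 6.0 zmax 44.0 at n -10.0
-10 n min..max -23.0 9.0 zmax 42.0 at n -3.0
0 n min..max -23.0 4.0 zmax 43.0 at n 2.0
10 n min..max -23.0 5.0 zmax 46.0 at n -8.0
20 n min..max -24.0 5.0 zmax 44.0 at n -6.0
30 n min..max -25.0 6.0 zmax 43.0 at n -4.0
```

View pics/side13c.png

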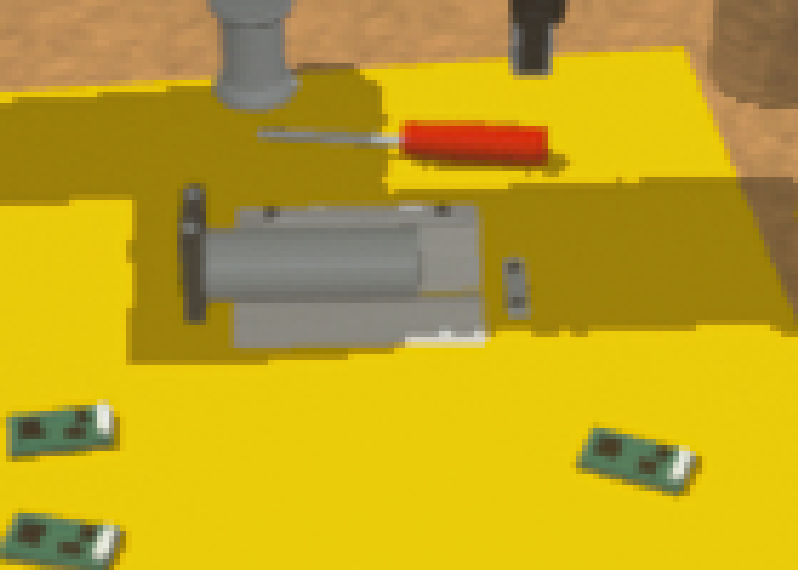

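Pipe (crop 205–420) lies down in the V, its end touching the stop plate (185–207); other things are undisturbed. Handing in.

```bash
python3 -c "
from plant import close_job; print(close_job())"
```

```text
the job is handed in; nothing more can be done
None
```

The pipe lies down in the V with its end against the stop plate, and the arm is clear of everything. I handed the job in at about 20 s; the hand-in returned no verdict.

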